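# Open the specimen case and sort its jars by cap colour

## Robot

A 7-joint arm with a two-finger parallel gripper is mounted at the origin on the work surface. World frame = base frame: x ahead of the robot, y to its left, z up, the work surface at z = 0. Lengths are in m, angles in rad, forces in N, time in s.
With the tool pointing down it reaches from about 0.425 to 0.875 m from the base axis. Payload 4.7 kg.
Tool frame: the origin (TCP) lies at the very end of the fingers, on their centre line; the grasp point (between the pads) lies 19 mm behind it; z points along the fingers, y is the line along which they close (so a half turn about z gives the same grasp; the last joint's range is limited). The gripper opens to 87 mm and grips with 3 to 60 N. Pads are 19 mm wide; open, the fingers measure 117 mm over their backs; the gripper's body (75 mm by 190 mm) begins 51 mm behind the grasp point.
Start: joints at [-1.252, 0.321, -0.07, 1.45, 0.023, 1.371, -0.057], TCP at [0.195, 0.62, 0.223] pointing down, gripper open.
Joint ranges: [-2.86, 2.86], [-0.3, 2.09], [-1.38, 1.24], [0.06, 2.45], [-1.56, 4.7], [0.09, 2.05], [-2.69, 2.69]. Speed limits (rad/s): [2.57, 2.57, 3.14, 3.14, 3.14, 3.14, 3.14].

## Interface

Orientations are given as a rotation vector (axis times angle).
In Python, from bench import ctrl, imaging, ticket gives the robot as it stands.
- The arm moves only by the tool jog_arm, never from a script. Its argument "rows" is text: rows parted by semicolons, each of 7 numbers parted by spaces: the shift along the tool's x, y, z in cm, then the turn, a rotation vector about the tool's x, y, z in rad, then the closure, from -1 (fully open) to 1 (shut), so that 0 is half open. A call has 1 to 5 rows; each row shifts and turns the commanded pose from where the row before left it, along the tool's axes as they then stand; what a row does not reach is not made up. A row lasts 1/8 s, in which the tool goes at most 62.5 mm and 10.7 degrees, less where a joint would pass 70% of its speed; a pose out of reach is approached as far as the arm can. A call with a gripper value outside its range is refused whole. The fingers move at their own pace and stop on an object; "force" is the grip in N (left out, the last holds). Time passes only in rows, so rows that do not move let the fingers close. It gives the time, the measured TCP pose, the force, the opening and the grip force at its end, in the units of the state.
- ctrl.get_state(): the state, without advancing time (a new reading comes with each control period).
- imaging.get_image(name): name is "side" or "top"; returns a dict with "img" (420x560x3 uint8, blue, green, red), "vertical_fov" (degrees; the focal length in pixels is half the picture's height over the tangent of half this angle, whatever the lens; pixels are square), "cx", "cy" (the principal point, pixels), "origin" and "orientation" of the camera in the world. Camera axes: x right, y down, z forward; pixel columns grow to the right and rows downward; lengths in m; the calibration is good to about 2 mm. A picture is of the moment at which its call begins. There is no depth.
- ticket.close_job(): hands the job in; it is judged then, once.
The state is a dict: "time": time; "joint_positions": joint angles; "qd": joint speeds; "joint_torque": joint torques, N m; "position": TCP position; "tool_rot": TCP orientation; "ft_force": force on the tool from outside, world axes, zero at the start; "torque": the same for the moment, N m; "grip_width": opening from 0.0 (shut) to 1.0 (fully open); "grip_force": force on a finger pad.
Only numpy, scipy, OpenCV 4.12 (cv2) and the standard library are available. Lean on these libraries where they do the work, as an engineer would, in place of code of your own. Each camera call takes 0.05 s, during which the arm holds its last target. There are 200 camera calls.

## Task

Turn the red swing tab on the grey specimen case aside until it is clear of the transparent cover, lift the cover out by its black handle and lay it flat on the middle of the dark rubber mat. Then stand the two blue-capped jars upright in the blue tray and the yellow-capped jar upright in the yellow tray. Leave the white-capped jar standing in the case and do not disturb anything else on the bench.

Things in the scene. Friction and masses are not known exactly. Their poses are not given: they have to be found in the camera images.
- case: grey open-topped case fixed to the bench, 170 by 170 mm outside, 146 by 146 mm inside, inner floor 4 mm above the bench, rim 72 mm above the bench with the cover recessed in it. Origin at the centre of its underside, at bench level; the tab is on its -x side; the four jars stand in a square, 62 mm apart centre to centre along the case's x and y, in any order of colours, their tops 2 mm below the cover
- tab (a joint): angle of the red swing tab about a vertical pivot on the case's -x rim; 0: points straight in over the cover (case's +x); positive turns it anticlockwise seen from above. It swings either way to stops at 2.0 rad, stays where it is left (light friction, about 1 N at the post), and is clear of the cover beyond 1.35 rad either way. Starts within 0.35 rad of 0
- tab_post (a point): middle of the upright red round post on the tab, by which it is turned: 12 mm across, 26 mm tall, standing on the tab strip (38 by 14 by 5 mm, 1.5 mm above the cover) 28 mm from the pivot. The point is half-way up the post, 13 mm above the tab strip
- tab_pivot (a point): pivot axis of the tab, at the height of the tab's underside (72.5 mm above the bench)
- panel_handle (a point): centre (half-way up) of the black upright handle bar in the middle of the cover: bar 70 mm long (cover's x), 12 mm thick (cover's y), 28 mm tall. The cover is a clear plate 157 by 157 by 5 mm with dark edges, 0.13 to 0.21 kg, lying loose on a ledge in the case's rim with about 2 mm play. The point is 14 mm above the plate's upper face and 19 mm above its underside
- mat: dark rubber mat fixed on the bench, 190 by 190 by 4 mm; origin at the centre of its underside, at bench level
- jar_blue_a_center (a point): closed cylindrical specimen jar standing upright in the case, white body 30 mm across, blue screw cap 34 mm across and 18 mm high at the top; 60 mm tall in all, 35 to 70 g. The point is at the jar's centre, 30 mm above its underside, z up
- jar_blue_b_center (a point): closed cylindrical specimen jar standing upright in the case, white body 30 mm across, blue screw cap 34 mm across and 18 mm high at the top; 60 mm tall in all, 35 to 70 g. The point is at the jar's centre, 30 mm above its underside, z up
- jar_yellow_center (a point): closed cylindrical specimen jar standing upright in the case, white body 30 mm across, yellow screw cap 34 mm across and 18 mm high at the top; 60 mm tall in all, 35 to 70 g. The point is at the jar's centre, 30 mm above its underside, z up
- jar_white_center (a point): closed cylindrical specimen jar standing upright in the case, white body 30 mm across, white screw cap 34 mm across and 18 mm high at the top; 60 mm tall in all, 35 to 70 g. The point is at the jar's centre, 30 mm above its underside, z up. It stays in the case
- tray_blue: blue open tray fixed on a white liner, 110 (x) by 120 (y) by 25 mm high, walls and floor 4 mm; origin at the centre of its underside, which is 4 mm above the bench, z up. Its place may be swapped with the other tray's
- tray_yellow: yellow open tray fixed on a white liner, 110 (x) by 120 (y) by 25 mm high, walls and floor 4 mm; origin at the centre of its underside, which is 4 mm above the bench, z up. Its place may be swapped with the other tray's
- beaker_in (a point): bystander: glass beaker 68 mm across, 85 mm tall; centre of its inner floor
- marker: bystander: blue marker pen, 120 mm long, 14 mm thick, lying on the bench; origin at the middle of its underside
- wash_bottle: bystander: white wash bottle with a blue cap, 66 mm across, 150 mm tall; origin at the centre of its underside
- slide_box: bystander: green slide box 75 by 95 by 30 mm; origin at the centre of its underside
Things that resemble listed ones, but are neither listed nor needed, are in the scene too. There is more than one size of the tray_blue; the job needs the largest.

How it is judged:
By the outcome, as a careful person would: the job done as asked, in the order asked, and still so for the second after the job is handed in, with the robot touching nothing.
It also fails if it takes over 72 s, if anything falls off the work surface, if the arm or the gripper's body presses on something with over 40 N, if the wrist force passes 120 N, or if a joint passes its speed limit or range.

## Working session

There is one attempt and no reset: what is moved stays moved. The work goes in short steps, Python scripts to look and compute and a tool call to move; the robot and the scene stay as the last step left them, time stands still between calls to the robot, and variables do not carry over. Pictures are saved under pics/ and viewed, at most 10 in all, crops included, and the job is handed in when it is done.

Besides the shell and the picture viewer there is one more tool, called after ">>>" as name(argument=value, ...) on one line, values as JSON. jog_arm: Moves the arm, as the interface text tells. Its arguments: {"type":"object","properties":{"rows":{"type":"string"},"force":{"type":"number"}},"required":["rows"]}

```bash
mkdir -p pics; ls; cat > h.py <<'E'
import numpy as np,cv2
from scipy.spatial.transform import Rotation as R
from bench import ctrl, imaging, ticket
def snap(n,f):
    d=imaging.get_image(n); cv2.imwrite('pics/'+f+'.png',d['img'])
    np.save('pics/'+f,{k:d[k] for k in d if k!='img'},allow_pickle=True); return d
def cam(f): return np.load('pics/'+f+'.npy',allow_pickle=True).item()
def rot(o):
    o=np.array(o,float); 
    return o if o.shape==(3,3) else (R.from_rotvec(o).as_matrix() if o.size==3 else R.from_quat(o).as_matrix())
def px(d,u,v,z):
    f=210/np.tan(np.radians(d['vertical_fov'])/2)
    r=rot(d['orientation'])@np.array([(u-d['cx'])/f,(v-d['cy'])/f,1]); o=np.array(d['origin'])
    return o+r*(z-o[2])/r[2]
def crop(f,x0,y0,x1,y1,s,g): 
    i=cv2.imread('pics/'+f+'.png')[y0:y1,x0:x1]; cv2.imwrite('pics/'+g+'.png',cv2.resize(i,None,fx=s,fy=s,interpolation=cv2.INTER_CUBIC))
E
python3 - <<'E'
from h import *
for n in('top','side'):
    d=snap(n,n+'0'); print({k:d[k] for k in d if k!='img'})
print(ctrl.get_state())
a=cv2.imread('pics/top0.png');cv2.imwrite('pics/top0b.png',cv2.resize(a,(800,600),interpolation=cv2.INTER_CUBIC))
E
```

```text
pics
{'vertical_fov': 57.18813692397828, 'cx': 278.98414406076586, 'cy': 213.86764572484364, 'origin': array([ 0.41544709, -0.01419468,  1.20754835]), 'orientation': array([-2.18776696,  2.1316745 , -0.19012505])}
{'vertical_fov': 48.386053492213804, 'cx': 274.52239600826925, 'cy': 202.30435679575348, 'origin': array([ 0.08497426, -0.66193298,  0.81985821]), 'orientation': array([-2.19601933,  0.78932275, -0.32221395])}
{'time': 0.1, 'joint_positions': array([-1.25186579,  0.32174546, -0.07007264,  1.4515175 ,  0.0226031 ,
        1.37080656, -0.05688872]), 'qd': array([-0.00118206, -0.00263985, -0.00017574, -0.00401354,  0.00024155,
        0.00049093,  0.00129951]), 'joint_torque': array([-4.10605535e-04, -4.92569733e+01, -4.05978234e-01, -3.13399029e+01,
       -6.42551528e-02,  3.94391001e-02,  6.41459042e-05]), 'position': array([0.19499521, 0.61955698, 0.22159083]), 'tool_rot': array([-4.76908015e-01, -3.10502171e+00,  2.64334351e-03]), 'ft_force': array([0.33123877, 0.62697774, 0.36754308]), 'torque': array([-0.03158865,  0.02255164, -0.00276359]), 'grip_force': 0.0, 'grip_width': 1.0004551583970627}
```

View pics/top0b.png

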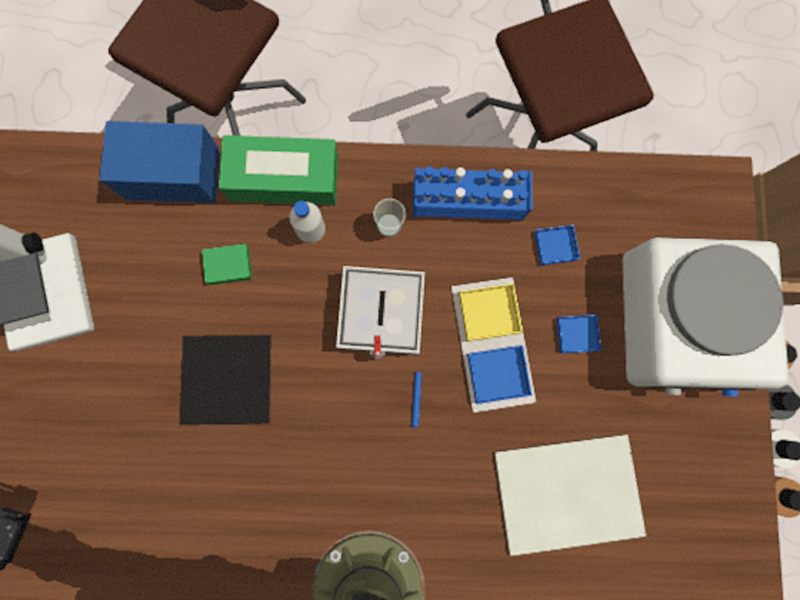

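View pics/side0.png

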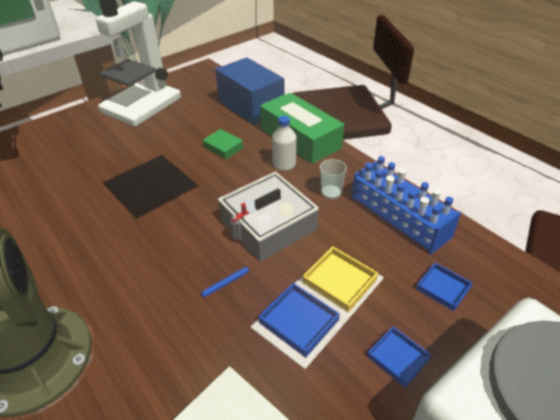

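The top view shows the case at about (381,310), the mat at (225,380), the yellow tray at (488,312), the large blue tray at (499,375) and the tab post at (377,343), all in 800x600 pixels. The side view agrees. I'll enlarge the case and trays.

```bash
python3 - <<'E'
from h import *
crop('top0',225,175,385,295,5,'c1')
E
```

```text
(no output)
```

View pics/c1.png

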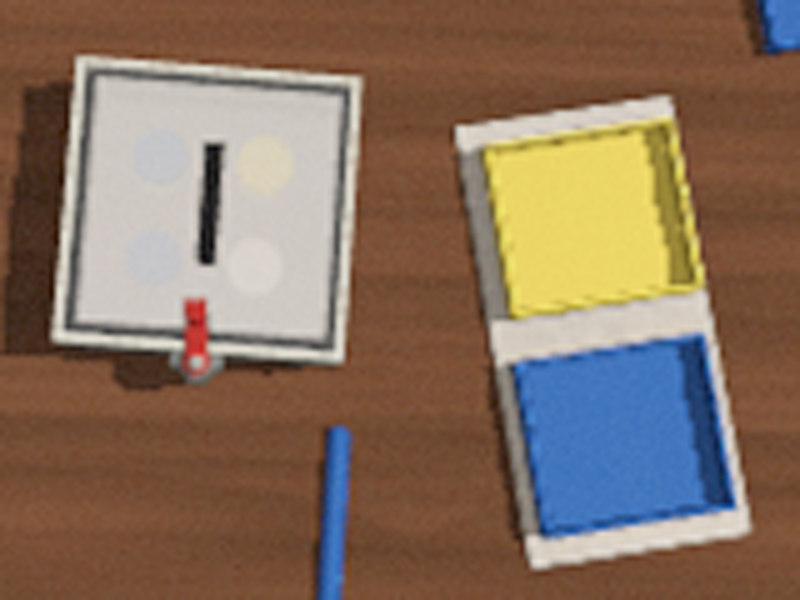

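The crop shows:
- Case corners at (78,58), (362,77), (342,362), (52,345).
- Handle ends at (213,143) and (207,263).
- Tab pivot at (196,362) and post at about (196,310).
- Jars: blue at (160,157) and (154,255), yellow at (265,163), white at (255,265).

```bash
python3 - <<'E'
from h import *
d=cam('top0')
def P(u,v,z,full=False): 
    return px(d,225+u/5-.4,175+v/5-.4,z)
np.set_printoptions(precision=4,suppress=True)
c=np.array([P(*q,.072) for q in((78,58),(362,77),(342,362),(52,345))]); print('case',c.mean(0),[np.linalg.norm(c[i]-c[i-1]) for i in range(4)])
e=(c[0]+c[1]-c[2]-c[3])[:2]; e2=(c[0]+c[3]-c[1]-c[2])[:2]; print('yaw',np.arctan2(e[1],e[0]),np.arctan2(-e2[0],e2[1]))
a,b=P(213,143,.099),P(207,263,.099); print('handle',(a+b)/2,np.linalg.norm(a-b),np.arctan2(*(a-b)[1::-1]))
print('pivot',P(196,362,.08),'post',P(196,310,.1035))
for n,q in dict(bl1=(160,157),bl2=(154,255),ye=(265,163),wh=(255,265)).items(): print(n,P(*q,.066))
for n,q in dict(ty=((484,147),(676,120),(704,290),(510,318)),tb=((514,364),(704,335),(737,508),(541,537))).items():
    c=np.array([P(*k,.029) for k in q]); e=(c[0]+c[1]-c[2]-c[3])[:2]
    print(n,c.mean(0),[np.linalg.norm(c[i]-c[i-1]) for i in range(4)],np.arctan2(e[1],e[0]))
m=[px(d,u*.7,v*.7,.004) for u,v in((182,336),(271,336),(270,424),(180,424))]; print('mat',np.mean(m,0),[np.linalg.norm(m[i]-m[i-1]) for i in range(4)])
for n,u,v,z in(('beaker',389,217,.04),('wash',308,222,.1),('washcap',301,209,.15),('slide',226,263,.03),('mk1',418,372,.014),('mk2',415,427,.014)): print(n,px(d,u*.7,v*.7,z))
E
```

```text
case [ 0.5734 -0.0096  0.072 ] [np.float64(0.17268931510083704), np.float64(0.17109854622197598), np.float64(0.1718698439346688), np.float64(0.17081006888083136)]
yaw -0.05102987123195496 -0.03524049037229094
handle [ 0.5733 -0.0102  0.099 ] 0.07050625662859156 -0.021165938589487353
pivot [ 0.4819 -0.0046  0.08  ] post [ 0.5103 -0.004   0.1035]
bl1 [0.6049 0.0206 0.066 ]
bl2 [0.5457 0.0223 0.066 ]
ye [ 0.603  -0.0424  0.066 ]
wh [ 0.5413 -0.038   0.066 ]
ty [ 0.5803 -0.2483  0.029 ] [np.float64(0.10763404890597592), np.float64(0.12237017382687894), np.float64(0.10777297389763726), np.float64(0.12217653739570952)] 0.15658281410869565
tb [ 0.4468 -0.2669  0.029 ] [np.float64(0.10555197719613732), np.float64(0.11940012202444535), np.float64(0.10666551396594696), np.float64(0.12155216592063227)] 0.17185543927534466
mat [0.4211 0.3181 0.004 ] [np.float64(0.18686434081208547), np.float64(0.19142454717480956), np.float64(0.18776774722122008), np.float64(0.1892494566284757)]
beaker [ 0.7825 -0.0222  0.04  ]
wash [0.7473 0.1455 0.1   ]
washcap [0.7584 0.1533 0.15  ]
slide [0.6707 0.3278 0.03  ]
mk1 [ 0.4469 -0.0939  0.014 ]
mk2 [ 0.3306 -0.0897  0.014 ]
```

>>> jog_arm(rows="-4.0 -4.2 0 0 0 -0.132 0;-3.45 -4.7 0 0 0 -0.132 0;-2.8 -5.1 0 0 0 0 0;-2.8 -5.1 0 0 0 0 0;-2.8 -5.1 0 0 0 0 0", force=15)

```text
time: 0.72
position: [0.3248, 0.3574, 0.2223]
tool_rot: [-0.064, -3.141, 0.0]
ft_force: [1.1, 0.3, -0.1]
grip_width: 0.54
grip_force: 0.0
```

>>> jog_arm(rows="-2.8 -5.1 0 0 0 0 0;-2.8 -5.1 0 0 0 0 0;-2.8 -5.1 0 0 0 0 0;-2.8 -5.1 2 0 0 0 0;-2.8 -5.1 3 0 0 0 0")

```text
time: 1.35
position: [0.4537, 0.0997, 0.1741]
tool_rot: [0.064, 3.139, 0.002]
ft_force: [0.9, 0.5, -0.8]
grip_width: 0.496
grip_force: 0.0
```

>>> jog_arm(rows="-3.0 -5.1 2.2 0 0 0 0.1;-3.0 -5.1 2.2 0 0 0 0.1;0 0 0 0 0 0 0.1;0 0 2.5 0 0 0 0.1;0 0 2.1 0 0 0 0.1")

```text
time: 1.98
position: [0.5074, -0.0007, 0.0838]
tool_rot: [-0.062, -3.141, -0.001]
ft_force: [0.1, 0.3, -0.5]
grip_width: 0.45
grip_force: 0.0
```

>>> jog_arm(rows="0 0 0 0 0 0 0.6;0 0 0 0 0 0 1;0 0 0 0 0 0 1;0 0 0 0 0 0 1", force=10)

```text
time: 2.48
position: [0.5086, -0.0019, 0.0853]
tool_rot: [0.064, 3.139, 0.001]
ft_force: [-0.3, -0.3, 2.0]
grip_width: 0.133
grip_force: 10.0
```

>>> jog_arm(rows="0.2 0.81 0 0 0 0 1;0.43 0.71 0 0 0 0 1;0.62 0.57 0 0 0 0 1;0.77 0.35 0 0 0 0 1;0.68 0.1 0 0 0 0 1")

```text
time: 3.1
position: [0.4825, 0.0231, 0.0849]
tool_rot: [0.064, 3.138, -0.004]
ft_force: [4.9, -10.4, 2.5]
grip_width: 0.134
grip_force: 10.0
```

>>> jog_arm(rows="0.56 -0.03 0 0 0 0 1;0 0 0 0 0 0 1")

```text
time: 3.35
position: [0.4773, 0.0216, 0.0849]
tool_rot: [0.066, 3.137, -0.005]
ft_force: [5.4, -10.6, 2.8]
grip_width: 0.135
grip_force: 10.0
```

>>> jog_arm(rows="0 0 0 0 0 0 0.1;0 0 0 0 0 0 0.1;0 0 -4.5 0 0 0 0.1;-4.8 -1.4 0 0 0 0 0.1;-4.8 -1.4 0 0 0 0 0.1")

```text
time: 3.98
position: [0.5715, -0.005, 0.13]
tool_rot: [0.059, 3.141, 0.006]
ft_force: [-0.2, 0.8, 0.2]
grip_width: 0.441
grip_force: 0.0
```

```bash
python3 - <<'E'
from h import *
s=ctrl.get_state();print(s['position'],s['grip_width'])
snap('side','s1');crop('s1',180,150,340,270,5,'s1c')
E
```

```text
[ 0.57153167 -0.00499877  0.13003335] 0.44097136462758146
```

View pics/s1c.png

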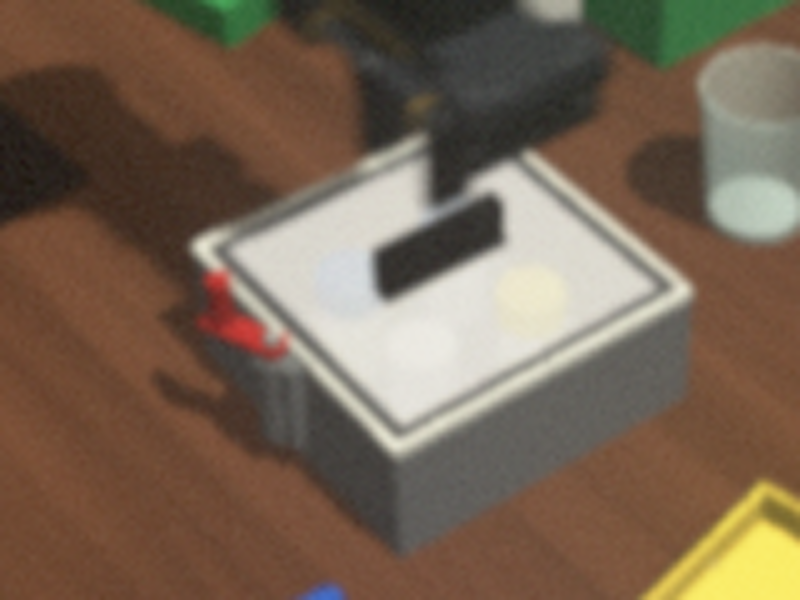

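The tab now lies along the rim, post at (218,285) and pivot at (275,345), clear of the cover. Next is the handle, at (440,245).

>>> jog_arm(rows="-0.2 -0.5 2.5 0 0 0 0.1;0 0 2.9 0 0 0 0.1;0 0 0 0 0 0 0.6;0 0 0 0 0 0 1;0 0 0 0 0 0 1", force=35)

```text
time: 4.65
position: [0.5725, -0.0118, 0.0754]
tool_rot: [-0.063, -3.141, -0.001]
ft_force: [0.8, -0.3, 0.5]
grip_width: 0.196
grip_force: 0.0
```

>>> jog_arm(rows="0 0 0 0 0 0 1;0 0 -0.8 0 0 0 1;0 0 -1.5 0 0 0 1;0 0 -2.5 0 0 0 1;0 0 -3 0 0 0 1")

```text
time: 5.28
position: [0.5726, -0.0133, 0.1548]
tool_rot: [-0.065, -3.141, 0.001]
ft_force: [0.5, 0.5, -1.3]
grip_width: 0.137
grip_force: 35.0
```

>>> jog_arm(rows="1.2 2.3 -0.5 0 0 0 1;2.4 4.6 0 0 0 0 1;2.4 4.6 0 0 0 0 1;2.4 4.6 0 0 0 0 1;2.4 4.6 0 0 0 0 1")

```text
time: 5.9
position: [0.4731, 0.1996, 0.1598]
tool_rot: [0.065, 3.139, 0.001]
ft_force: [0.9, 0.5, -1.3]
grip_width: 0.134
grip_force: 35.0
```

>>> jog_arm(rows="2.4 4.6 2 0 0 0 1;2.4 4.6 2.5 0 0 -0.05 1;1.0 2.5 3 0 0 0 1;0 0 3 0 0 0 1;0 0 0 0 0 0 1")

```text
time: 6.52
position: [0.4178, 0.316, 0.0522]
tool_rot: [0.015, -3.139, 0.006]
ft_force: [0.1, 0.2, -1.6]
grip_width: 0.136
grip_force: 35.0
```

```bash
python3 - <<'E'
from h import *
s=ctrl.get_state();print(s['position'],s['tool_rot'],s['grip_width'])
d=cam('top0');m=[px(d,u*.7,v*.7,.004)[:2] for u,v in((182,336),(271,336),(270,424),(180,424))];e=m[0]+m[1]-m[2]-m[3];print(np.arctan2(e[1],e[0]))
snap('side','s2');crop('s2',80,120,280,270,4,'s2c')
E
```

```text
[0.41776879 0.31601126 0.0521533 ] [ 0.01480559 -3.13895128  0.00570013] 0.13646148162966568
0.05146361962246186
```

View pics/s2c.png

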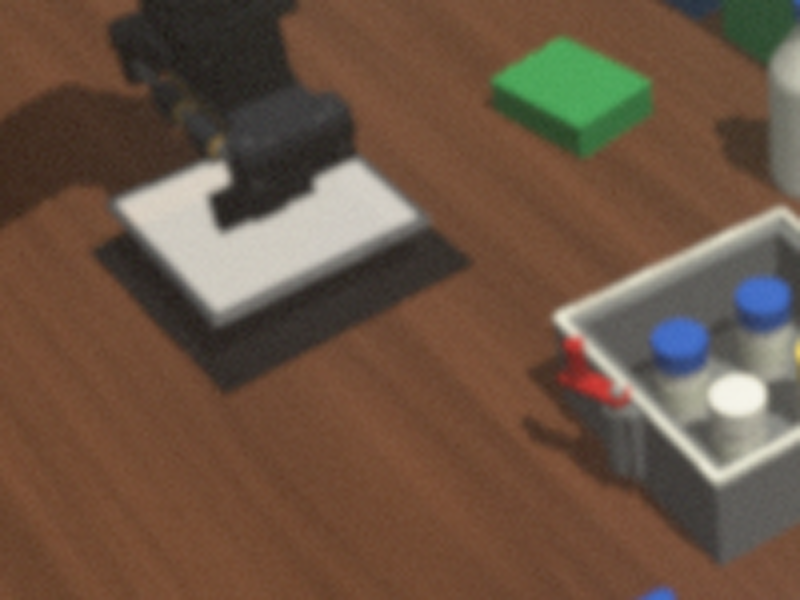

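The cover hangs level over the mat, near corner at (218,320) and the mat's at (228,388). The jars stand undisturbed. Lowering the cover.

>>> jog_arm(rows="-0.3 0.2 2 0 0 -0.04 1;0 0 1.3 0 0 0 1;0 0 0.45 0 0 0 1;0 0 0 0 0 0 1;0 0 0 0 0 0 1")

```text
time: 7.2
position: [0.4223, 0.3198, 0.0166]
tool_rot: [-0.077, 3.14, 0.001]
ft_force: [-0.5, -0.3, -1.1]
grip_width: 0.138
grip_force: 35.0
```

>>> jog_arm(rows="0 0 0.15 0 0 0 1;0 0 0 0 0 0 1")

```text
time: 7.45
position: [0.4219, 0.3195, 0.0145]
tool_rot: [-0.077, 3.141, 0.0]
ft_force: [1.2, 0.5, -1.5]
grip_width: 0.136
grip_force: 35.0
```

>>> jog_arm(rows="0 0 0.12 0 0 0 1;0 0 0 0 0 0 1")

```text
time: 7.7
position: [0.422, 0.3196, 0.0135]
tool_rot: [-0.077, 3.141, 0.0]
ft_force: [-0.7, -0.7, 2.1]
grip_width: 0.14
grip_force: 35.0
```

>>> jog_arm(rows="0 0 0 0 0 0 0.1;0 0 0 0 0 0 0.1;0 0 -3 0 0 0 0.1;0 0 -5 0 0 0 0.1;-0.6 -1.5 -4 0 0 0.09 0.1")

```text
time: 8.32
position: [0.4284, 0.3061, 0.135]
tool_rot: [0.064, 3.14, 0.002]
ft_force: [0.5, -0.8, 0.0]
grip_width: 0.447
grip_force: 0.0
```

```bash
python3 - <<'E'
from h import *
s=ctrl.get_state();print(s['position'],s['tool_rot'],s['grip_width'])
snap('side','s3');a=snap('top','t3')['img']
b=cv2.resize(a[175:295,225:385],None,fx=4,fy=4,interpolation=cv2.INTER_CUBIC)
c=cv2.imread('pics/s3.png')[130:230,80:210]
cv2.imwrite('pics/c3.png',b)
h=cv2.cvtColor(a,cv2.COLOR_BGR2HSV)
for n,lo,hi in(('blue',(100,120,60),(125,255,255)),('yel',(22,90,90),(35,255,255))):
    m=cv2.inRange(h,lo,hi); m[:,:230]=0;m[:,300:]=0;m[:180]=0;m[252:]=0
    k,_,st,ce=cv2.connectedComponentsWithStats(m)
    for i in range(1,k):
        if st[i,4]>30: print(n,st[i],ce[i],px(imaging and cam('t3'),*ce[i],.064))
E
```

```text
[0.42838963 0.30606982 0.13496771] [6.37956587e-02 3.14014986e+00 2.24204619e-03] 0.4473420918214147
blue [251 201  11  11  92] [256.44565217 205.86956522] [0.60558911 0.02118388 0.064     ]
blue [250 221  11  11  94] [255.10638298 226.27659574] [0.54383723 0.02319221 0.064     ]
yel [272 202  12  12 118] [277.63559322 207.49152542] [ 0.60249292 -0.04260276  0.064     ]
```

View pics/s3.png

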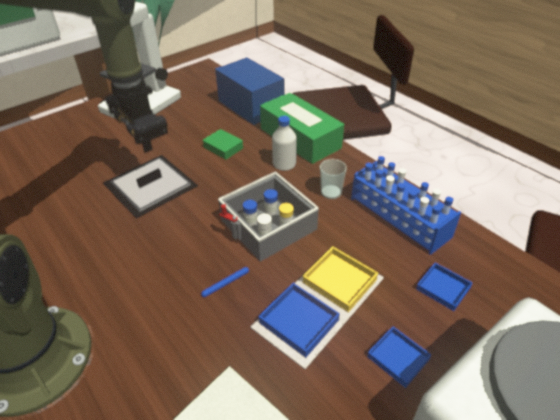

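View pics/c3.png

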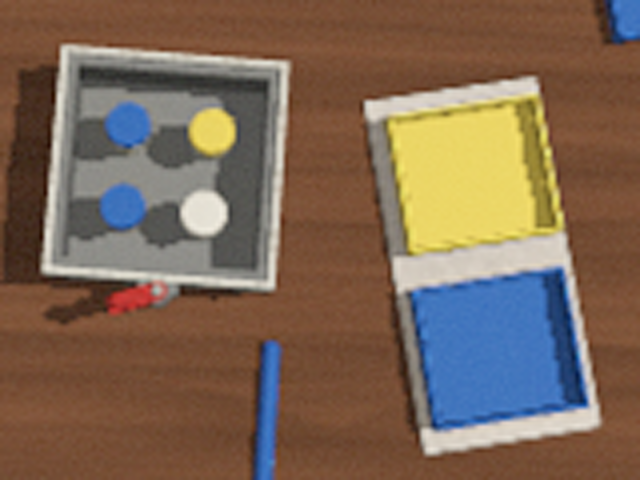

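The cover lies flat and centred on the mat, at (150,185) in the side view. In the top crop the jars stand in the case at (127,124), (122,206), (213,131) and (204,213). First jar: the near blue.

>>> jog_arm(rows="-2.1 -4.6 0 0 0 0 -0.1;-2.1 -4.6 0 0 0 0 -0.1;-2.1 -4.6 0 0 0 0 -0.1;-2.1 -4.6 0 0 0 0 -0.1;-2.1 -4.6 0 0 0 0 -0.1")

```text
time: 9.05
position: [0.5243, 0.0694, 0.1326]
tool_rot: [-0.063, -3.141, -0.0]
ft_force: [0.8, 0.1, 0.6]
grip_width: 0.549
grip_force: 0.0
```

>>> jog_arm(rows="-2.2 -4.8 0 0 0 0 -0.1;0 0 0 0 0 0 -0.1;0 0 0 0 0 0 -0.1")

```text
time: 9.43
position: [0.5437, 0.0224, 0.1324]
tool_rot: [-0.064, -3.14, -0.0]
ft_force: [-1.5, -0.0, 0.2]
grip_width: 0.549
grip_force: 0.0
```

>>> jog_arm(rows="0 0 4.5 0 0 0 -0.1;0 0 4.8 0 0 0 -0.1;0 0 0 0 0 0 -0.1;0 0 0 0 0 0 0.6;0 0 0 0 0 0 1", force=20)

```text
time: 10.05
position: [0.5459, 0.0225, 0.0423]
tool_rot: [0.063, 3.137, 0.002]
ft_force: [-0.1, -0.1, 0.3]
grip_width: 0.403
grip_force: 0.0
```

>>> jog_arm(rows="0 0 0 0 0 0 1;0 0 -2 0 0 0 1;0 0 -5 0 0 0 1;0 0 -4 0 0 0 1;0 0 0 0 0 0 1")

```text
time: 10.68
position: [0.5469, 0.0219, 0.1544]
tool_rot: [0.064, 3.133, 0.004]
ft_force: [0.7, 0.1, -1.3]
grip_width: 0.381
grip_force: 20.0
```

>>> jog_arm(rows="1.1 -4.8 0 0 0 0 1;1.1 -4.8 0 0 0 0 1;1.1 -4.8 0 0 0 0 1;1.1 -4.8 0 0 0 0 1;1.1 -4.8 0 0 0 0 1")

```text
time: 11.3
position: [0.4783, -0.2169, 0.1495]
tool_rot: [-0.064, -3.14, -0.001]
ft_force: [-0.2, -0.3, -0.7]
grip_width: 0.387
grip_force: 20.0
```

>>> jog_arm(rows="1.1 -4.8 0 0 0 0 1;0 0 3 0 0 0 1;0 0 4 0 0 0 1;0 0 0 0 0 0 1;0 0 0 0 0 0 1")

```text
time: 11.92
position: [0.4669, -0.2635, 0.0809]
tool_rot: [0.064, 3.14, -0.001]
ft_force: [0.8, 0.3, -0.2]
grip_width: 0.387
grip_force: 20.0
```

>>> jog_arm(rows="-0.3 0 2 0 0 0 1;0 0 1.2 0 0 0 1;0 0 0 0 0 0 1;0 0 0 0 0 0 1")

```text
time: 12.42
position: [0.4694, -0.2635, 0.0482]
tool_rot: [-0.064, -3.141, 0.0]
ft_force: [0.1, -0.1, -0.5]
grip_width: 0.38
grip_force: 20.0
```

>>> jog_arm(rows="0 0 0.12 0 0 0 1;0 0 0 0 0 0 1")

```text
time: 12.68
position: [0.4696, -0.2634, 0.0471]
tool_rot: [0.064, 3.141, 0.0]
ft_force: [-0.5, 0.3, -0.3]
grip_width: 0.382
grip_force: 20.0
```

>>> jog_arm(rows="0 0 0.1 0 0 0 1;0 0 0 0 0 0 1")

```text
time: 12.92
position: [0.4696, -0.2634, 0.0461]
tool_rot: [0.064, 3.141, 0.0]
ft_force: [-0.2, 1.0, 1.7]
grip_width: 0.382
grip_force: 20.0
```

>>> jog_arm(rows="0 0 0.1 0 0 0 1;0 0 0 0 0 0 1")

```text
time: 13.18
position: [0.4699, -0.2635, 0.0461]
tool_rot: [0.064, 3.14, 0.001]
ft_force: [-1.5, 0.5, 8.9]
grip_width: 0.387
grip_force: 20.0
```

>>> jog_arm(rows="0 0 -0.1 0 0 0 -0.1;0 0 0 0 0 0 -0.1;0 0 -4 0 0 0 -0.1;0 0 -5 0 0 0 -0.1;-1.8 4.1 0 0 0 0 -0.1")

```text
time: 13.8
position: [0.4903, -0.2279, 0.14]
tool_rot: [0.076, 3.133, -0.005]
ft_force: [0.5, 0.9, -0.8]
grip_width: 0.553
grip_force: 0.0
```

>>> jog_arm(rows="-1.8 4.1 0 0 0 0 -0.1;-1.8 4.1 0 0 0 0 -0.1;-1.8 4.2 0 0 0 0 -0.1;-1.8 4.2 0 0 0 0 -0.1;-1.7 4.1 0 0 0 0 -0.1")

```text
time: 14.42
position: [0.5869, -0.0184, 0.1356]
tool_rot: [-0.064, -3.141, -0.0]
ft_force: [0.1, 0.2, -0.7]
grip_width: 0.55
grip_force: 0.0
```

>>> jog_arm(rows="-1.7 4.1 0 0 0 0 -0.1;0 0 0 0 0 0 -0.1;0 0 0 0 0 0 -0.1")

```text
time: 14.8
position: [0.6048, 0.0195, 0.1355]
tool_rot: [-0.064, -3.14, 0.002]
ft_force: [1.4, -1.4, 0.3]
grip_width: 0.549
grip_force: 0.0
```

>>> jog_arm(rows="-0.1 0.1 4.5 0 0 0 -0.1;0 0 4.9 0 0 0 -0.1;0 0 0 0 0 0 -0.1;0 0 0 0 0 0 0.6;0 0 0 0 0 0 1")

```text
time: 15.42
position: [0.6081, 0.0209, 0.0446]
tool_rot: [0.065, 3.137, 0.001]
ft_force: [-0.1, -0.1, -0.7]
grip_width: 0.403
grip_force: 0.0
```

>>> jog_arm(rows="0 0 0 0 0 0 1;0 0 -2 0 0 0 1;0 0 -5 0 0 0 1;0 0 -4 0 0 0 1;0 0 0 0 0 0 1")

```text
time: 16.05
position: [0.6089, 0.0213, 0.1572]
tool_rot: [0.064, 3.133, 0.003]
ft_force: [-0.1, -1.3, -0.6]
grip_width: 0.384
grip_force: 20.0
```

>>> jog_arm(rows="1.2 -2.2 0 0 0 0 1;2.5 -4.3 0 0 0 0 1;2.5 -4.3 0 0 0 0 1;2.5 -4.3 0 0 0 0 1;2.5 -4.3 0 0 0 0 1")

```text
time: 16.68
position: [0.4831, -0.1701, 0.1506]
tool_rot: [-0.066, -3.138, -0.001]
ft_force: [-0.3, 0.7, -0.2]
grip_width: 0.383
grip_force: 20.0
```

>>> jog_arm(rows="2.5 -4.3 0 0 0 0 1;2.5 -4.3 0 0 0 0 1;1.2 -2.0 1 0 0 0 1;0 0 4 0 0 0 1;0 0 0 0 0 0 1")

```text
time: 17.3
position: [0.4156, -0.2706, 0.0988]
tool_rot: [-0.068, -3.133, -0.004]
ft_force: [0.0, 0.4, -0.5]
grip_width: 0.386
grip_force: 20.0
```

>>> jog_arm(rows="-0.8 0 2 0 0 0 1;0 0 2 0 0 0 1;0 0 0.6 0 0 0 1;0 0 0 0 0 0 1;0 0 0 0 0 0 1")

```text
time: 17.92
position: [0.4286, -0.272, 0.0569]
tool_rot: [0.064, 3.14, -0.0]
ft_force: [0.4, -0.7, 0.3]
grip_width: 0.384
grip_force: 20.0
```

>>> jog_arm(rows="0 0 0.15 0 0 0 1;0 0 0.1 0 0 0 1;0 0 0 0 0 0 1")

```text
time: 18.3
position: [0.4281, -0.2716, 0.0534]
tool_rot: [0.064, 3.141, 0.0]
ft_force: [-0.3, 0.5, -0.1]
grip_width: 0.388
grip_force: 20.0
```

>>> jog_arm(rows="0.3 0 0.3 0 0 0 1;0 0 0 0 0 0 1")

```text
time: 18.55
position: [0.4245, -0.2714, 0.0501]
tool_rot: [-0.065, -3.14, -0.001]
ft_force: [0.4, 0.3, -0.3]
grip_width: 0.385
grip_force: 20.0
```

>>> jog_arm(rows="0 0 0.12 0 0 0 1;0 0 0 0 0 0 1")

```text
time: 18.8
position: [0.4251, -0.2715, 0.0492]
tool_rot: [-0.064, -3.141, -0.0]
ft_force: [0.1, -0.1, -0.9]
grip_width: 0.384
grip_force: 20.0
```

>>> jog_arm(rows="0 0 0.1 0 0 0 1;0 0 0 0 0 0 1")

```text
time: 19.05
position: [0.4253, -0.2716, 0.0484]
tool_rot: [0.064, 3.141, 0.0]
ft_force: [-0.2, 0.5, 1.9]
grip_width: 0.382
grip_force: 20.0
```

>>> jog_arm(rows="0 0 0 0 0 0 -0.1;0 0 0 0 0 0 -0.1;0 0 -4 0 0 0 -0.1;0 0 -5 0 0 0 -0.1;-2.8 3.9 0 0 0 0 -0.1")

```text
time: 19.68
position: [0.4558, -0.2381, 0.1425]
tool_rot: [0.076, 3.133, -0.003]
ft_force: [0.7, 0.3, -0.5]
grip_width: 0.548
grip_force: 0.0
```

>>> jog_arm(rows="-2.8 3.9 0 0 0 0 -0.1;-2.8 3.9 0 0 0 0 -0.1;-2.8 4.0 0 0 0 0 -0.1;-2.8 4.0 0 0 0 0 -0.1;-2.7 3.9 0 0 0 0 -0.1")

```text
time: 20.3
position: [0.6025, -0.041, 0.1381]
tool_rot: [0.063, 3.141, 0.0]
ft_force: [1.2, -1.0, 0.0]
grip_width: 0.548
grip_force: 0.0
```

>>> jog_arm(rows="0 0 0 0 0 0 -0.1;0 0 0 0 0 0 -0.1")

```text
time: 20.55
position: [0.6011, -0.0434, 0.1379]
tool_rot: [-0.065, -3.14, 0.002]
ft_force: [-0.2, -0.5, -0.4]
grip_width: 0.555
grip_force: 0.0
```

>>> jog_arm(rows="0 0.1 4.5 0 0 0 -0.1;0 0 5.2 0 0 0 -0.1;0 0 0 0 0 0 -0.1;0 0 0 0 0 0 0.6;0 0 0 0 0 0 1")

```text
time: 21.18
position: [0.6035, -0.0422, 0.0439]
tool_rot: [0.065, 3.137, 0.001]
ft_force: [-0.3, -0.8, 0.3]
grip_width: 0.404
grip_force: 0.0
```

>>> jog_arm(rows="0 0 0 0 0 0 1;0 0 -2 0 0 0 1;0 0 -5 0 0 0 1;0 0 -4 0 0 0 1;0 0 0 0 0 0 1")

```text
time: 21.8
position: [0.6044, -0.0419, 0.1564]
tool_rot: [0.064, 3.133, 0.002]
ft_force: [0.3, 0.0, -0.9]
grip_width: 0.387
grip_force: 20.0
```

>>> jog_arm(rows="0.3 -4.1 0 0 0 0 1;0.3 -4.1 0 0 0 0 1;0.3 -4.2 0 0 0 0 1;0.4 -4.2 0 0 0 0 1;0.3 -4.1 1 0 0 0 1")

```text
time: 22.42
position: [0.577, -0.2489, 0.1416]
tool_rot: [0.064, 3.14, 0.0]
ft_force: [0.5, 0.3, -0.4]
grip_width: 0.378
grip_force: 20.0
```

>>> jog_arm(rows="0 0 3 0 0 0 1;0 0 3 0 0 0 1;0 0 2.6 0 0 0 1;0 0 0 0 0 0 1;0 0 0 0 0 0 1")

```text
time: 23.05
position: [0.5776, -0.2479, 0.0561]
tool_rot: [0.064, 3.14, -0.001]
ft_force: [0.1, -0.7, -0.4]
grip_width: 0.386
grip_force: 20.0
```

>>> jog_arm(rows="0 0 0.6 0 0 0 1;0 0 0 0 0 0 1")

```text
time: 23.3
position: [0.5774, -0.2476, 0.0495]
tool_rot: [0.064, 3.14, 0.0]
ft_force: [0.6, -0.4, -0.4]
grip_width: 0.384
grip_force: 20.0
```

>>> jog_arm(rows="0 0 0.15 0 0 0 1;0 0 0 0 0 0 1")

```text
time: 23.55
position: [0.5774, -0.2477, 0.0479]
tool_rot: [0.064, 3.141, 0.0]
ft_force: [0.2, -0.4, -0.4]
grip_width: 0.385
grip_force: 20.0
```

>>> jog_arm(rows="0 0 0.1 0 0 0 1;0 0 0 0 0 0 1")

```text
time: 23.8
position: [0.5776, -0.2479, 0.0478]
tool_rot: [0.064, 3.14, 0.001]
ft_force: [-1.7, 2.2, 5.7]
grip_width: 0.382
grip_force: 20.0
```

Contact. Releasing, retreating and checking.

>>> jog_arm(rows="0 0 -0.1 0 0 0 -0.1;0 0 0 0 0 0 -0.1;0 0 -4 0 0 0 -0.1;0 0 -6 0 0 0 -0.1;0 0 -6 0 0 0 -0.1")

```text
time: 24.42
position: [0.5768, -0.2476, 0.209]
tool_rot: [-0.064, -3.14, -0.0]
ft_force: [0.6, -0.0, -0.1]
grip_width: 0.551
grip_force: 0.0
```

>>> jog_arm(rows="-2 5 0 0 0 0 -0.1;-2 5 0 0 0 0 -0.1;0 5 0 0 0 0 -0.1;0 3 0 0 0 0 -0.1;0 0 0 0 0 0 -0.1")

```text
time: 25.05
position: [0.6249, -0.0654, 0.2072]
tool_rot: [-0.054, -3.14, -0.002]
ft_force: [-0.5, -0.2, -0.4]
grip_width: 0.551
grip_force: 0.0
```

```bash
python3 - <<'E'
from h import *
snap('side','s9');a=cv2.resize(cv2.imread('pics/s9.png')[130:380,80:480],(800,500),interpolation=cv2.INTER_CUBIC);cv2.imwrite('pics/s9c.png',a)
E
```

```text
(no output)
```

View pics/s9c.png

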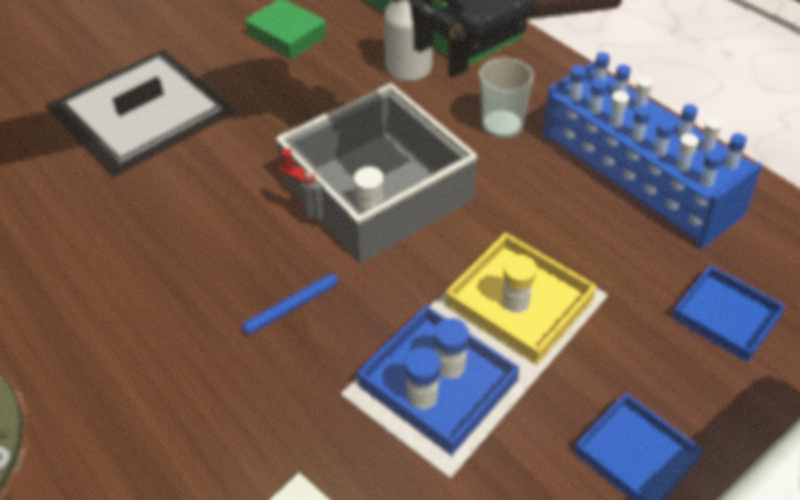

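The two blue-capped jars stand upright in the large blue tray at (423,375) and (451,345), and the yellow-capped one in the yellow tray at (518,282). The white-capped jar is still in the case at (368,185), the cover lies on the mat at (138,105), and nothing else has moved.

```bash
python3 -c "from bench import ticket;print(ticket.close_job())"
```

```text
the job is handed in; nothing more can be done
None
```

The job is done and handed in at about 25 s: tab turned clear, cover flat on the mat, both blue-capped jars upright in the large blue tray, the yellow-capped jar upright in the yellow tray, and the white-capped jar still in the case.

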